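Fit the top plate onto a test-tube rack

TASK

Put the test-tube rack together: pick up the longer of the two grey plates by its grip and lower it level and gently onto the rack bottom, grip upwards, so that both pins come up through the large holes at its ends and it lies flat, fully down on the two end blocks. Do not drop it, let go of it there, and leave the shorter plate where it lies.

Things in the scene. Friction and masses are not known exactly. Their poses are not given: they have to be found in the camera images.
- long_plate_grip (a point): Rack top plate, loose, pale grey plastic, 0.15-0.26 kg, flat (mm): 190 (x) x 60 (y) x 10 thick, with an upright grip block on its middle, 40 long (x), 14 thick (y: pinch this way), 50 tall. Point: centre of the grip, 35 above the plate's underside; z up. Two large through holes, 29 across, on its x axis 70 either side of centre take the pins; four of 19 are for tubes. Same after half a turn.
- short_plate_grip (a point): Top plate of a smaller rack, loose, to be left alone: same grey plastic, width, thickness and grip, but only 116 mm long (x), with two holes 39 either side of its centre. Point: centre of its grip, 35 above its underside; z up. The two plates may lie in either order.
- rack: Rack bottom, pale grey plastic, fixed (mm): base 204 (x) x 64 (y) x 12 with an end block 52 x 50 at each end, flat tops 60 high. On each block a steel pin, 10 across, 36 tall, the last 14 tapering to 4; tips 96 high, on the x axis 70 either side of centre. Origin: centre of underside, at bench height; z up. Plate fully down: underside 60 high, grip centre 95. Play 9 all round the pins.
There are look-alikes about, which are no part of the job. What is shaped like the rack but blue is not meant.

How it is judged:
By the outcome, as a careful person would: the job done as asked, in the order asked, and still so for the second after the job is handed in, with the robot touching nothing.
It also fails if it takes over 42 s, if anything falls off the work surface, if the arm or the gripper's body presses on something with over 40 N, if the wrist force passes 120 N, or if a joint passes its speed limit or range.

ROBOT

A 6-joint arm with a two-finger parallel gripper is mounted at the origin on the work surface. World frame = base frame: x ahead of the robot, y to its left, z up, the work surface at z = 0. Lengths are in m, angles in rad, forces in N, time in s.
With the tool pointing down it reaches from about 0.35 to 0.975 m from the base axis. Payload 4.9 kg.
Tool frame: the origin (TCP) lies on the centre line of the jaws, within the pads' length; the fingertips stand manip.tcp_to_tips ahead of it and the grasp point (between the pads) is the TCP (manip.tcp_to_tips is the distance from the TCP to the fingertips, in m); y points along the fingers, z is the direction in which the jaws open and shut, and the axes are right-handed (so a half turn about y gives the same grasp; the last joint's range is limited). The gripper opens to 85 mm and grips with 20 to 120 N. Pads are 22 mm wide; open, the fingers measure 114 mm over their backs; the gripper's body (76 mm by 85 mm) begins 54 mm behind the grasp point. The pads swing forward as they close: fully open they stand 13 mm farther back than shut.
Start: joints at [-1.347, 0.053, 1.613, -0, 1.476, -0.119], TCP at [0.21, -0.589, 0.25] pointing down, gripper open.
Joint ranges: [-3.01, 3.01], [-1.01, 2.22], [0.06, 2.58], [-1.02, 4.17], [0.09, 2.62], [-3.14, 3.14]. Speed limits (rad/s): [2.57, 2.57, 3.14, 3.14, 3.14, 3.14].

INTERFACE

Orientations are given as a unit quaternion [w, x, y, z].
In Python, from plant import manip gives the robot as it stands.
- The arm moves only by the tool apply_moves, never from a script. Its argument "moves" is a list of rows, each a list of 7 numbers: the gripper's target within -1 to 1 (shut at 1, half-way at 0, fully open at -1), then the shift along the tool's x, y, z in mm, then the turn, a rotation vector about the tool's x, y, z in degrees. A call has 1 to 20 rows; each row shifts and turns the commanded pose from where the row before left it, along the tool's axes as they then stand; what a row does not reach is not made up. A row lasts 1/10 s, in which the tool goes at most 50 mm and 8.59 degrees, less where a joint would pass 70% of its speed; a pose out of reach is approached as far as the arm can. A call with a gripper value outside its range is refused whole. The fingers move at their own pace and stop on an object; the grip force is fixed at half the most. Time passes only in rows, so rows that do not move let the fingers close. It gives the time, the measured TCP pose, the force and the opening at its end, in the units of the state.
- manip.state(): the state, without advancing time (a new reading comes with each control period).
- manip.grab_frame(name): name is "scene" or "top" or "wrist"; returns the picture (384x512x3 uint8, blue, green, red); there is no depth.
- manip.calibration(name): a dict with "mtx" (3x3 intrinsics, pixels), "T" (4x4, takes a point from camera to world coordinates); the wrist camera has in their place "T_tool_cam" (4x4, takes a point from camera to tool coordinates, whose origin is the TCP and whose axes are the tool frame's). Camera axes: x right, y down, z forward; pixel columns grow to the right and rows downward; lengths in m; the calibration is good to about 2 mm. A picture is of the moment at which its call begins: read the wrist's pose just before it. calibration takes no time and is no camera call.
- manip.job_done(): hands the job in, once; it reports no verdict.
The state is a dict: "time": time; "joint_pos": joint angles; "joint_vel": joint speeds; "joint_efforts": joint torques, N m; "tool_pos": TCP position; "tool_rot": TCP orientation; "contact_force": force on the tool from outside, world axes, zero at the start; "ft_torque": the same for the moment, N m; "gripper_width": opening from 0.0 (shut) to 1.0 (fully open).
Only numpy, scipy, OpenCV 4.12 (cv2) and the standard library are available. Lean on these libraries where they do the work, as an engineer would, in place of code of your own. Each camera call takes 0.05 s, during which the arm holds its last target. There are 200 camera calls.

## Working session

There is one attempt and no reset: what is moved stays moved. The work goes in short steps, Python scripts to look and compute and a tool call to move; the robot and the scene stay as the last step left them, time stands still between calls to the robot, and variables do not carry over. Pictures are saved under pics/ and viewed, about 8 in all and at most 12, crops included, and the job is handed in when it is done.

Besides the shell and the picture viewer there is one more tool, called after ">>>" as name([rows], argument=value, ...), one row to a line, values as JSON. apply_moves: Moves the arm, as the interface text tells. Its arguments: {"type":"object","properties":{"moves":{"type":"array","items":{"type":"array","items":{"type":"number"}}}},"required":["moves"]}

```bash
mkdir -p pics; python3 - <<'E'
from plant import manip
import cv2
print(manip.state()); print(manip.tcp_to_tips)
for n in("top","scene"):
    cv2.imwrite(f"pics/{n}0.png",cv2.resize(manip.grab_frame(n),(800,600),interpolation=cv2.INTER_CUBIC)); print(manip.calibration(n))
print(manip.calibration("wrist"))
E
```

```text
{'time': 0.0, 'joint_pos': array([-1.34699055e+00,  5.33510027e-02,  1.61430497e+00, -2.58028326e-05,
        1.47602720e+00, -1.19018403e-01]), 'joint_vel': array([-0.00076654,  0.00081887,  0.00018493,  0.00112114,  0.0001349 ,
        0.00106131]), 'joint_efforts': array([ 1.74127992e-03, -3.93678653e+01, -3.70177746e+01, -3.31151682e-05,
        6.99217970e-03,  1.71772604e-05]), 'tool_pos': array([ 0.20994252, -0.58805077,  0.24906007]), 'tool_rot': array([ 0.12056699, -0.12066254,  0.69748114, -0.6960059 ]), 'contact_force': array([-0.71367916, -0.59036295,  0.74594335]), 'ft_torque': array([ 0.03348902, -0.00381154, -0.0424504 ]), 'gripper_width': 0.99759503096991}
0.019
{'mtx': array([[462.46721917,   0.        , 259.07830114],
       [  0.        , 462.46721917, 192.20504616],
       [  0.        ,   0.        ,   1.        ]]), 'T': array([[-0.00855761, -0.99914067,  0.04055475,  0.40718805],
       [-0.9996912 ,  0.00760205, -0.02365828,  0.12298957],
       [ 0.02332965, -0.04074468, -0.99889719,  1.26070974],
       [ 0.        ,  0.        ,  0.        ,  1.        ]])}
[... 233 characters left out ...]
    [ 0.84621811,  0.34416036, -0.40677827,  0.59321959],
       [-0.00989318, -0.75314034, -0.65778549,  0.83754549],
       [ 0.        ,  0.        ,  0.        ,  1.        ]])}
{'mtx': array([[286.77435343,   0.        , 256.72593762],
       [  0.        , 286.77435343, 188.44795407],
       [  0.        ,   0.        ,   1.        ]]), 'T_tool_cam': array([[ 2.44434896e-04,  9.52726703e-01,  3.03828521e-01,
        -7.97013647e-02],
       [ 1.98035623e-05, -3.03828534e-01,  9.52726730e-01,
        -1.24349419e-01],
       [ 9.99999970e-01, -2.26862772e-04, -9.31336787e-05,
        -1.14634865e-03],
       [ 0.00000000e+00,  0.00000000e+00,  0.00000000e+00,
         1.00000000e+00]])}
```

View pics/top0.png

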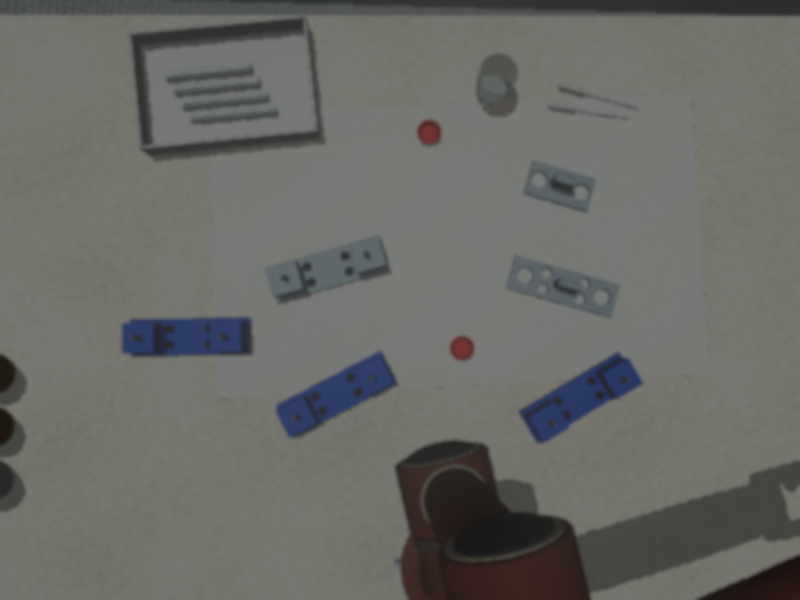

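View pics/scene0.png

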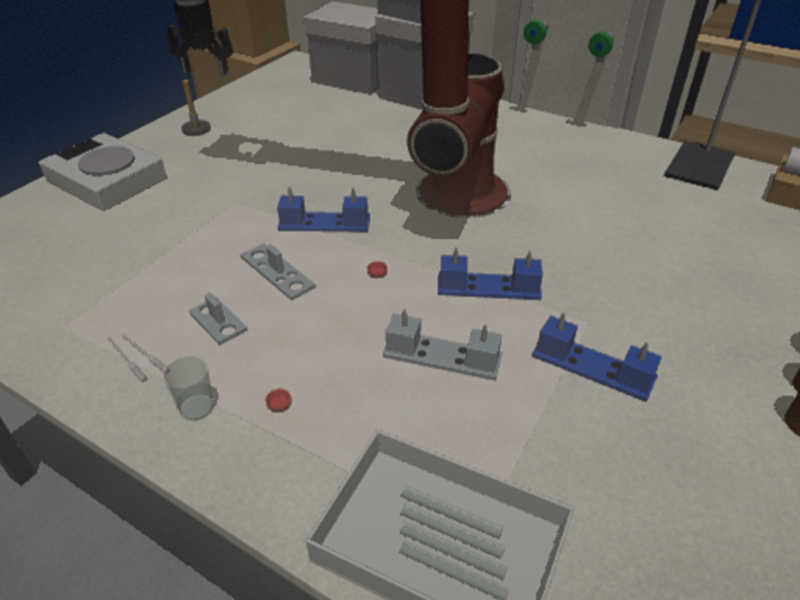

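The top view shows the long plate at about (563,287) with holes near (525,275) and (602,297). The grey rack is at about (327,268) and the short plate at (559,186). I'll enlarge the long plate and the rack.

```bash
cat > h.py <<'E'
from plant import manip
import numpy as np, cv2
from scipy.spatial.transform import Rotation as R
def ray(n,uv,z,T=None):
    c=manip.calibration(n); T=c["T"] if T is None else T
    d=T[:3,:3]@np.linalg.solve(c["mtx"],[*uv,1]); p=T[:3,3]
    return p+d*(z-p[2])/d[2]
def Ttool(s):
    T=np.eye(4);T[:3,3]=s["tool_pos"];w,x,y,z=s["tool_rot"];T[:3,:3]=R.from_quat([x,y,z,w]).as_matrix();return T
E
python3 - <<'E'
from h import *
f=manip.grab_frame("top"); cv2.imwrite("pics/top_raw.png",f)
a=f[152:214,312:412];b=f[142:204,162:262]
o=np.vstack([cv2.resize(x,None,fx=4.8,fy=4.8,interpolation=cv2.INTER_CUBIC) for x in(a,b)])
o=cv2.convertScaleAbs(o,alpha=1.7)
cv2.imwrite("pics/crop.png",o);print(o.shape)
E
```

```text
(596, 480, 3)
```

View pics/crop.png

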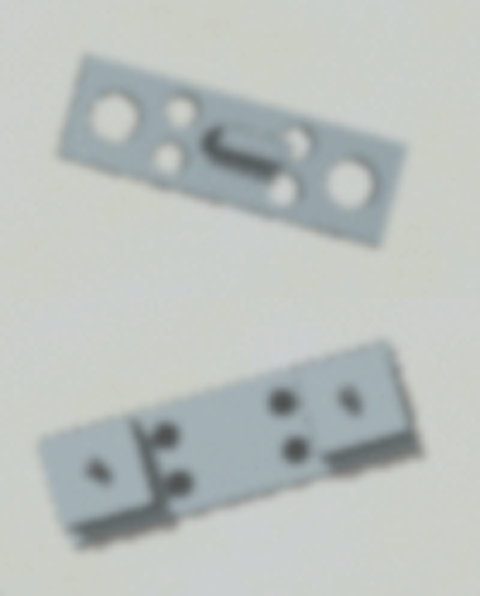

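The crop shows the plate's large holes at (115,116) and (350,182). Its corners are at (85,55), (408,145), (380,247) and (58,157). The rack block tops are centred near (100,469) and (357,397), and the base holes near (231,443).

```bash
python3 - <<'E'
from h import *
A=lambda u,v:((u+.5)/4.8+312-.5,(v+.5)/4.8+152-.5)
B=lambda u,v:((u+.5)/4.8+162-.5,(v+.5-298)/4.8+142-.5)
def pr(t,p,q):
    d=p-q; print(t,(p+q)/2,np.linalg.norm(d[:2]),np.degrees(np.arctan2(d[1],d[0])))
pr("holes",ray("top",A(115,116),.007),ray("top",A(350,182),.007))
pr("corn",ray("top",A(71.5,106),.01),ray("top",A(394,196),.01))
pr("blocks",ray("top",B(100,469),.06),ray("top",B(357,397),.06))
h=[ray("top",B(*p),.012) for p in((165,436),(180,484),(282,402),(296,450))]
pr("bholes",(h[0]+h[1])/2,(h[2]+h[3])/2)
T=Ttool(manip.state());print(T[:3,:3])
E
```

```text
holes [ 0.48209673 -0.18268016  0.007     ] 0.13917077395263194 73.9163448176333
corn [ 0.48076912 -0.18210925  0.01      ] 0.19044225331529183 74.01063842244955
blocks [0.5153946  0.22349459 0.06      ] 0.144088639230007 105.36491528631572
bholes [0.51404247 0.22638923 0.012     ] 0.06812666284048127 105.97854160897933
[[-9.41821072e-01 -3.48313396e-04  3.36114484e-01]
 [-3.36114612e-01  1.53252005e-03 -9.41819844e-01]
 [-1.87053715e-04 -9.99998765e-01 -1.56043290e-03]]
```

>>> apply_moves([
  [-1, -28, 3.5, -20.7, 0, 0, 0],
  [-1, -28, 3.5, -20.7, 0, 0, 0],
  [-1, -28, 3.5, -20.7, 0, 0, 0],
  [-1, -28, 3.5, -20.7, 0, 0, 0],
  [-1, -28, 3.5, -20.7, 0, 0, 0],
  [-1, -28, 3.5, -20.7, 0, 0, 0],
  [-1, -28, 3.5, -20.7, 0, 0, 0],
  [-1, -28, 3.5, -20.7, 0, 0, 0],
  [-1, -28, 3.5, -20.7, 0, 0, 0],
  [-1, -28, 3.5, -20.7, 0, 0, 0],
  [-1, -28, 3.5, -20.7, 0, 0, 0],
  [-1, -28, 3.5, -20.7, 0, 0, 0],
  [-1, -28, 3.5, -20.7, 0, 0, 0],
  [-1, -28, 3.5, -20.7, 0, 0, 0],
])

```text
time: 1.55
tool_pos: [0.4823, -0.1825, 0.2009]
tool_rot: [0.121, -0.121, 0.697, -0.697]
contact_force: [0.3, -0.8, 0.2]
gripper_width: 1.001
```

>>> apply_moves([
  [-1, 0, 0, 0, 0, -6.8, 0],
  [-1, 0, 0, 0, 0, -6.8, 0],
  [-1, 0, 0, 0, 0, -6.8, 0],
  [-1, 0, 0, 0, 0, -6.8, 0],
  [-1, 0, 0, 0, 0, -6.8, 0],
  [-1, 0, 0, 0, 0, -6.8, 0],
  [-1, 0, 0, 0, 0, -6.8, 0],
  [-1, 0, 0, 0, 0, -6.7, 0],
  [-1, 0, 0, 0, 0, 0, 0],
  [-1, 0, 0, 0, 0, 0, 0],
])

```text
time: 2.55
tool_pos: [0.4817, -0.1838, 0.2011]
tool_rot: [0.425, -0.425, 0.566, -0.565]
contact_force: [0.3, -0.4, -0.0]
gripper_width: 1.002
```

```bash
python3 - <<'E'
from h import *
s=manip.state();T=Ttool(s);np.save("T1.npy",T);f=manip.grab_frame("wrist")
print(s["time"],s["tool_pos"],s["contact_force"]);print(T[:3,:3].round(4))
cv2.imwrite("pics/w1.png",cv2.convertScaleAbs(cv2.resize(f,(800,600),interpolation=cv2.INTER_CUBIC),alpha=1.5))
E
```

```text
2.55 [ 0.48170647 -0.18383703  0.20106772] [ 0.25087488 -0.35991969 -0.01563344]
[[-2.790e-01 -4.000e-04  9.603e-01]
 [-9.603e-01  2.000e-04 -2.790e-01]
 [-1.000e-04 -1.000e+00 -4.000e-04]]
```

View pics/w1.png

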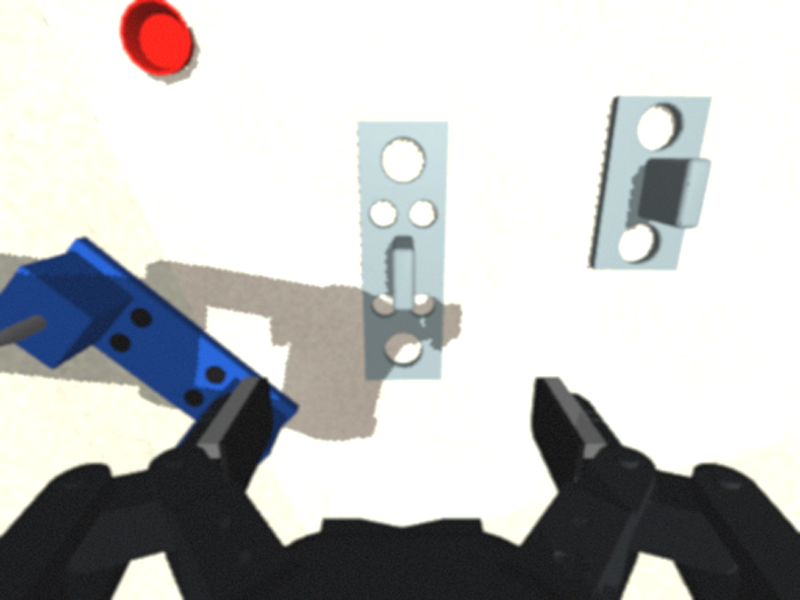

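The wrist view shows the long plate upright in the image, with large holes at (403,160) and (403,349) and the grip top at about (403,275). A blue rack reaches in from the left; its base edge runs (85,240)–(298,408).

```bash
python3 - <<'E'
from h import *
T1=np.load("T1.npy");T=T1@manip.calibration("wrist")["T_tool_cam"];k=1.5625
g=lambda u,v,z:ray("wrist",((u+.5)/k-.5,(v+.5)/k-.5),z,T)
for n,a,b,z in(("holes",(403,160),(403,349),.007),("L",(358,122),(366,380),.01),("R",(448,122),(441,379),.01),("griptop",(403,248),(403,308),.06),("blue base",(85,240),(298,408),.012),("blue",(140,317),(193,398),.012)):
    p,q=g(*a,z),g(*b,z);d=p-q
    print(n,p.round(4),q.round(4),((p+q)/2).round(4),np.linalg.norm(d[:2]).round(4),np.degrees(np.arctan2(d[1],d[0])).round(2), "tool",(T1[:3,:3].T@(p-T1[:3,3])).round(3),(T1[:3,:3].T@(q-T1[:3,3])).round(3))
c=(g(358,122,.01)+g(448,122,.01)+g(366,380,.01)+g(441,379,.01))/4
print(c,T1[:3,:3].T@(c-T1[:3,3]), "tool x ang",np.degrees(np.arctan2(T1[1,0],T1[0,0])))
E
```

```text
holes [ 0.5043 -0.1128  0.007 ] [ 0.4653 -0.2477  0.007 ] [ 0.4848 -0.1802  0.007 ] 0.1405 73.85 tool [-0.075  0.194  0.002] [0.066 0.194 0.002]
L [ 0.4826 -0.0815  0.01  ] [ 0.4303 -0.2638  0.01  ] [ 0.4564 -0.1726  0.01  ] 0.1897 74.0 tool [-0.099  0.191 -0.028] [ 0.091  0.191 -0.027]
R [ 0.5394 -0.098   0.01  ] [ 0.4872 -0.2795  0.01  ] [ 0.5133 -0.1887  0.01  ] 0.1888 73.93 tool [-0.099  0.191  0.032] [0.09  0.191 0.032]
griptop [ 0.4903 -0.1606  0.06  ] [ 0.4796 -0.1973  0.06  ] [ 0.485 -0.179  0.06 ] 0.0383 73.85 tool [-0.025  0.141  0.002] [0.014 0.141 0.002]
blue base [ 0.2735 -0.102   0.012 ] [ 0.3711 -0.2715  0.012 ] [ 0.3223 -0.1867  0.012 ] 0.1956 119.91 tool [-0.021  0.189 -0.223] [ 0.115  0.189 -0.082]
blue [ 0.2848 -0.1657  0.012 ] [ 0.2943 -0.2397  0.012 ] [ 0.2895 -0.2027  0.012 ] 0.0747 97.34 tool [ 0.038  0.189 -0.194] [ 0.106  0.189 -0.164]
[ 0.48485931 -0.18068783  0.01      ] [-0.00388482  0.19106714  0.00223271] tool x ang -106.19780560568083
```

>>> apply_moves([
  [-1, -4.5, 0, 2, 0, 0, 0],
  [-1, 0, 20, 0, 0, 0, 0],
  [-1, 0, 20, 0, 0, 0, 0],
  [-1, 0, 20, 0, 0, 0, 0],
  [-1, 0, 20, 0, 0, 0, 0],
  [-1, 0, 20, 0, 0, 0, 0],
  [-1, 0, 20, 0, 0, 0, 0],
  [-1, 0, 15, 0, 0, 0, 0],
  [-1, 0, 10, 0, 0, 0, 0],
  [-1, 0, 10, 0, 0, 0, 0],
  [-1, 0, 5, 0, 0, 0, 0],
  [-1, 0, 5, 0, 0, 0, 0],
  [-1, 0, 0, 0, 0, 0, 0],
  [-1, 0, 0, 0, 0, 0, 0],
])

```text
time: 4.0
tool_pos: [0.4854, -0.1803, 0.0367]
tool_rot: [-0.425, 0.425, -0.565, 0.565]
contact_force: [-0.2, 0.1, -0.4]
gripper_width: 0.999
```

>>> apply_moves([
  [1, 0, 0, 0, 0, 0, 0],
  [1, 0, 0, 0, 0, 0, 0],
  [1, 0, 0, 0, 0, 0, 0],
  [1, 0, 0, 0, 0, 0, 0],
  [1, 0, 0, 0, 0, 0, 0],
  [1, 0, 0, 0, 0, 0, 0],
  [1, 0, 0, 0, 0, 0, 0],
  [1, 0, 0, 0, 0, 0, 0],
  [1, 0, 0, 0, 0, 0, 0],
  [1, 0, 0, 0, 0, 0, 0],
  [1, 0, 0, 0, 0, 0, 0],
  [1, 0, 0, 0, 0, 0, 0],
])

```text
time: 5.2
tool_pos: [0.4852, -0.1802, 0.0365]
tool_rot: [-0.425, 0.425, -0.565, 0.565]
contact_force: [0.9, -0.6, 1.4]
gripper_width: 0.155
```

>>> apply_moves([
  [1, 0, -4, 0, 0, 0, 0],
  [1, 0, -8, 0, 0, 0, 0],
  [1, 0, -12, 0, 0, 0, 0],
  [1, 0, -15, 0, 0, 0, 0],
  [1, 0, -20, 0, 0, 0, 0],
  [1, 0, -25, 0, 0, 0, 0],
  [1, 0, -25, 0, 0, 0, 0],
  [1, 0, -25, 0, 0, 0, 0],
  [1, 0, -25, 0, 0, 0, 0],
  [1, 0, -25, 0, 0, 0, 0],
  [1, 0, -20, 0, 0, 0, 0],
  [1, 0, -10, 0, 0, 0, 0],
  [1, 0, 0, 0, 0, 0, 0],
])

```text
time: 6.5
tool_pos: [0.4858, -0.1805, 0.253]
tool_rot: [-0.426, 0.425, -0.563, 0.566]
contact_force: [0.3, 0.1, -2.8]
gripper_width: 0.155
```

>>> apply_moves([
  [1, -16, 0, 1.6, 0, 0, 0],
  [1, -24, 0, 2.4, 0, 0, 0],
  [1, -29, 0, 2.7, 0, 0, 0],
  [1, -29, 0, 2.7, 0, 0, 0],
  [1, -29, 0, 2.7, 0, 0, 0],
  [1, -29, 0, 2.7, 0, 0, 0],
  [1, -29, 0, 2.7, 0, 0, 0],
  [1, -29, 0, 2.7, 0, 0, 0],
  [1, -29, 0, 2.7, 0, 0, 0],
  [1, -29, 0, 2.7, 0, 0, 0],
  [1, -29, 0, 2.7, 0, 0, 0],
  [1, -29, 0, 2.7, 0, 0, 0],
  [1, -29, 0, 2.7, 0, 0, 0],
  [1, -29, 0, 2.7, 0, 0, 0],
  [1, -29, 0, 2.7, 0, 0, 0],
  [1, -29, 0, 2.7, 0, 0, 0],
  [1, -20, 0, 1.8, 0, 0, 0],
  [1, -10, 0, 0.9, 0, 0, 0],
  [1, 0, 0, 0, 0, 0, 0],
])

```text
time: 8.4
tool_pos: [0.659, 0.2656, 0.2486]
tool_rot: [0.425, -0.426, 0.565, -0.564]
contact_force: [0.2, -0.3, -2.4]
gripper_width: 0.153
```

>>> apply_moves([
  [1, 0, 0, 0, 0, -4, 0],
  [1, 0, 0, 0, 0, -6, 0],
  [1, 0, 0, 0, 0, -6, 0],
  [1, 0, 0, 0, 0, -6, 0],
  [1, 0, 0, 0, 0, -6, 0],
  [1, 0, 0, 0, 0, -3.8, 0],
  [1, 0, 0, 0, 0, 0, 0],
  [1, 0, 0, 0, 0, 0, 0],
])

```text
time: 9.2
tool_pos: [0.6592, 0.264, 0.25]
tool_rot: [-0.563, 0.564, -0.428, 0.427]
contact_force: [0.0, 0.2, -1.3]
gripper_width: 0.156
```

```bash
python3 - <<'E'
from h import *
s=manip.state();T=Ttool(s);np.save("T2.npy",T);f=manip.grab_frame("wrist")
print(s["time"],s["tool_pos"],s["contact_force"],s["ft_torque"],s["gripper_width"]);print(T[:3,:3].round(4))
cv2.imwrite("pics/w2.png",cv2.convertScaleAbs(cv2.resize(f,(800,600),interpolation=cv2.INTER_CUBIC),alpha=1.2))
E
```

```text
9.2 [0.65922694 0.26400441 0.25002725] [ 0.03806785  0.16026411 -1.3313125 ] [ 0.03370692  0.02157423 -0.0033708 ] 0.15589472207655417
[[ 2.690e-01 -6.000e-04  9.631e-01]
 [-9.631e-01 -5.000e-04  2.690e-01]
 [ 3.000e-04 -1.000e+00 -8.000e-04]]
```

View pics/w2.png

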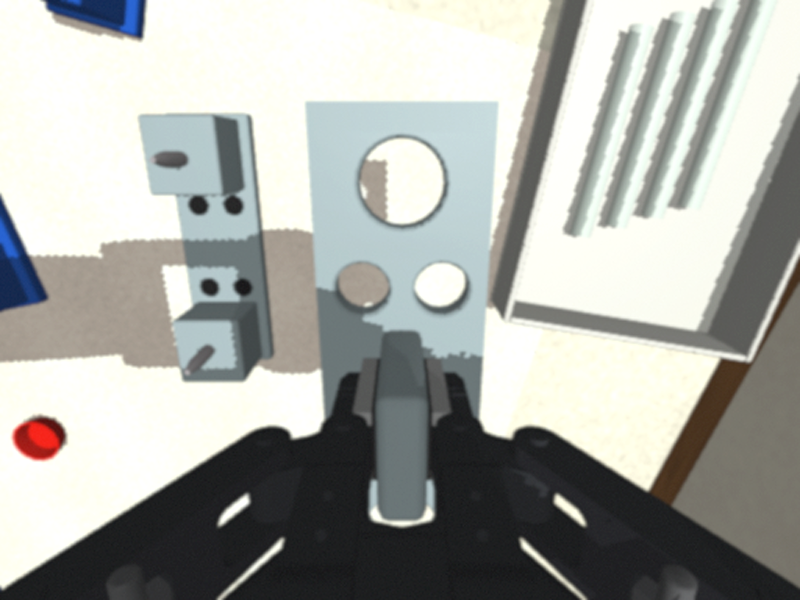

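Pins: the upper one has its base at (184,160) and tip at (157,159). The lower one has its base at (209,349) and tip at (190,372). Base holes are at (198,205), (233,205), (209,287) and (243,287). The held plate's far hole is at (402,181) and its far edge runs (306,102)–(497,102).

```bash
python3 - <<'E'
from h import *
T1=np.load("T2.npy");T=T1@manip.calibration("wrist")["T_tool_cam"];k=1.5625
g=lambda p,z:ray("wrist",((p[0]+.5)/k-.5,(p[1]+.5)/k-.5),z,T)
def pr(n,p,q):
    d=p-q;c=(p+q)/2
    print(n,c.round(4),np.linalg.norm(d[:2]).round(4),np.degrees(np.arctan2(d[1],d[0])).round(2),"tool",(T1[:3,:3].T@(c-T1[:3,3])).round(4))
pr("base",g((184,160),.06),g((209,349),.06))
pr("tip",g((157,159),.096),g((190,372),.096))
pr("bh",(g((198,205),.012)+g((233,205),.012))/2,(g((209,287),.012)+g((243,287),.012))/2)
M=lambda *P:sum(g(p,.06) for p in P)/len(P)
print("ublock",M((140,115),(213,115),(219,193),(152,194)))
z=.25-.025
pr("edge",g((306,102),z),g((497,102),z))
pr("side",g((306,102),z),g((323,418),z)); pr("sideR",g((497,102),z),g((480,418),z))
h=g((402,181),z-.001);print("hole tool",T1[:3,:3].T@(h-T1[:3,3]))
print("tool x ang",np.degrees(np.arctan2(T1[1,0],T1[0,0])))
for x in(-.095,.095):
    pass
E
```

```text
base [0.5183 0.2292 0.06  ] 0.1387 105.03 tool [-0.0045  0.1901 -0.1449]
tip [0.5194 0.2297 0.096 ] 0.1407 105.34 tool [-0.0047  0.1541 -0.1438]
bh [0.5169 0.2288 0.012 ] 0.0683 105.78 tool [-0.0045  0.2381 -0.1463]
ublock [0.49809292 0.29876366 0.06      ]
edge [0.6357 0.3548 0.225 ] 0.0588 -164.41 tool [-0.0938  0.025   0.0018]
side [0.6221 0.2929 0.225 ] 0.1119 105.21 tool [-0.0378  0.025  -0.028 ]
sideR [0.6794 0.3089 0.225 ] 0.1119 105.98 tool [-0.0378  0.025   0.0315]
hole tool [-0.07009945  0.02600572  0.00192271]
tool x ang -74.39267805858078
```

>>> apply_moves([
  [1, -2.2, 0, -8.4, 0, 0, 0],
  [1, -2, 0, -14, 0, 0, 0],
  [1, 0, 0, -20, 0, 0, 0],
  [1, 0, 0, -20, 0, 0, 0],
  [1, 0, 0, -20, 0, 0, 0],
  [1, 0, 0, -20, 0, 0, 0],
  [1, 0, 0, -20, 0, 0, 0],
  [1, 0, 0, -14, 0, 0, 0],
  [1, 0, 0, -10, 0, 0, 0],
  [1, 0, 10, 0, 0, 0, 0],
  [1, 0, 20, 0, 0, 0, 0],
  [1, 0, 20, 0, 0, 0, 0],
  [1, 0, 20, 0, 0, 0, 0],
  [1, 0, 15, 0, 0, 0, 0],
  [1, 0, 10, 0, 0, 0, 0],
  [1, 0, 5, 0, 0, 0, 0],
  [1, 0, 0, 0, 0, 0, 0],
  [1, 0, 0, 0, 0, 0, 0],
  [1, 0, 0, 0, 0, 0, 0],
])

```text
time: 11.15
tool_pos: [0.5182, 0.2295, 0.1516]
tool_rot: [0.564, -0.563, 0.426, -0.427]
contact_force: [-1.0, 1.0, -3.4]
gripper_width: 0.157
```

```bash
python3 - <<'E'
from h import *
s=manip.state();T=Ttool(s);f=manip.grab_frame("wrist");q=manip.grab_frame("scene")
print(s["time"],s["tool_pos"],s["contact_force"],s["gripper_width"]);print(T[:3,:3].round(4))
a=cv2.convertScaleAbs(cv2.resize(f[20:320,130:390],None,fx=1.5,fy=1.5,interpolation=cv2.INTER_CUBIC),alpha=1.2)
b=cv2.resize(q[150:270,220:360],(400,343),interpolation=cv2.INTER_CUBIC)
b=cv2.copyMakeBorder(b,0,a.shape[0]-343,0,0,cv2.BORDER_CONSTANT)
cv2.imwrite("pics/w3.png",np.hstack([a,b]))
E
```

```text
11.15 [0.51815367 0.22951903 0.15155481] [-1.04293479  1.00271696 -3.43906095] 0.15724992111361222
[[ 2.713e-01  2.100e-03  9.625e-01]
 [-9.625e-01  6.000e-04  2.713e-01]
 [ 0.000e+00 -1.000e+00  2.200e-03]]
```

View pics/w3.png

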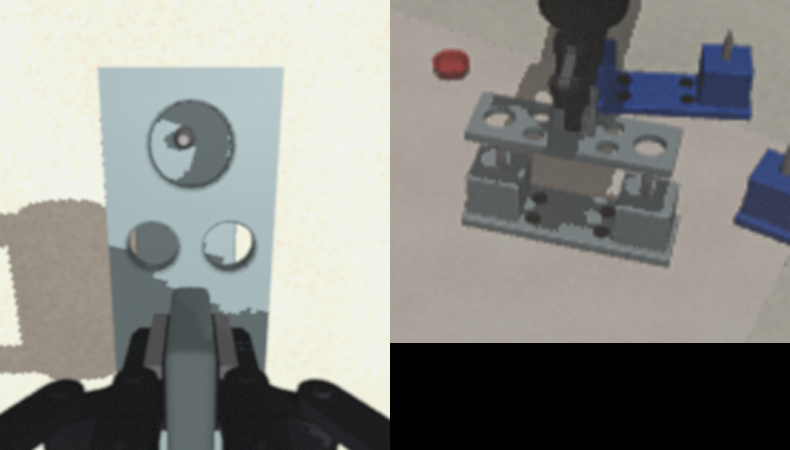

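The pin tip is seen through the far hole at (184,138), against a hole centre of (192,143). That puts it 3 mm to the tool's −z and 0 mm in x. I'll shift by that and lower slowly.

>>> apply_moves([
  [1, 0, 0, -2.5, 0, 0, 0],
  [1, 0, 5, 0, 0, 0, 0],
  [1, 0, 5, 0, 0, 0, 0],
  [1, 0, 5, 0, 0, 0, 0],
  [1, 0, 5, 0, 0, 0, 0],
  [1, 0, 5, 0, 0, 0, 0],
  [1, 0, 5, 0, 0, 0, 0],
  [1, 0, 5, 0, 0, 0, 0],
  [1, 0, 4, 0, 0, 0, 0],
  [1, 0, 3, 0, 0, 0, 0],
  [1, 0, 0, 0, 0, 0, 0],
  [1, 0, 0, 0, 0, 0, 0],
  [1, 0, 0, 0, 0, 0, 0],
])

```text
time: 12.55
tool_pos: [0.5152, 0.2287, 0.1086]
tool_rot: [0.564, -0.564, 0.427, -0.427]
contact_force: [-0.0, 0.5, -2.5]
gripper_width: 0.157
```

```bash
python3 - <<'E'
from h import *
s=manip.state();T=Ttool(s);f=manip.grab_frame("wrist");q=manip.grab_frame("scene")
print(s["time"],s["tool_pos"],s["contact_force"],s["ft_torque"],s["gripper_width"]);print(T[:3,:3].round(4))
a=cv2.convertScaleAbs(cv2.resize(f[20:320,130:390],None,fx=1.5,fy=1.5,interpolation=cv2.INTER_CUBIC),alpha=1.2)
b=cv2.resize(q[150:270,220:360],(400,343),interpolation=cv2.INTER_CUBIC)
b=cv2.copyMakeBorder(b,0,a.shape[0]-343,0,0,cv2.BORDER_CONSTANT)
cv2.imwrite("pics/w4.png",np.hstack([a,b]))
E
```

```text
12.55 [0.51523752 0.22865454 0.10863107] [-0.03151521  0.4703405  -2.46485375] [ 0.00330593  0.01537221 -0.02058591] 0.15680228428462337
[[ 2.712e-01  6.000e-04  9.625e-01]
 [-9.625e-01  2.000e-04  2.712e-01]
 [-0.000e+00 -1.000e+00  6.000e-04]]
```

View pics/w4.png

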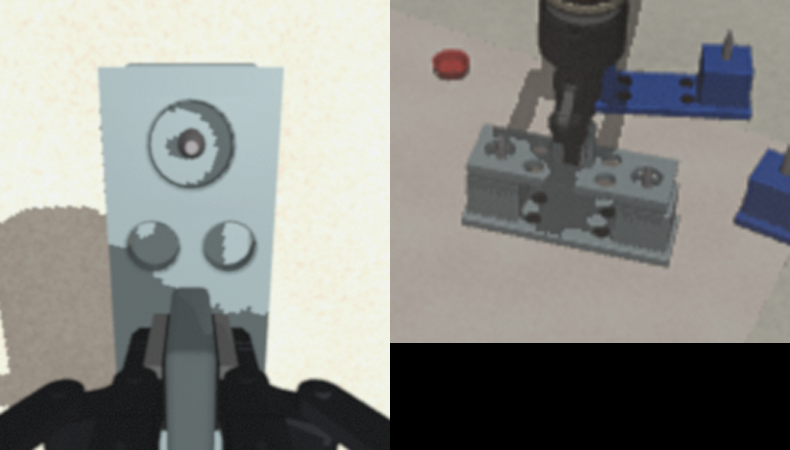

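Both pins are through: in the wrist crop the far pin is centred at (191,146) in its hole, and the scene view shows both pins in their holes. About 12 mm is left, so I'll go down in small steps and watch the force.

>>> apply_moves([
  [1, 0, 2, 0, 0, 0, 0],
  [1, 0, 2, 0, 0, 0, 0],
  [1, 0, 2, 0, 0, 0, 0],
  [1, 0, 1.5, 0, 0, 0, 0],
  [1, 0, 1, 0, 0, 0, 0],
  [1, 0, 1, 0, 0, 0, 0],
  [1, 0, 1, 0, 0, 0, 0],
  [1, 0, 0.5, 0, 0, 0, 0],
  [1, 0, 0, 0, 0, 0, 0],
  [1, 0, 0, 0, 0, 0, 0],
])

```text
time: 13.65
tool_pos: [0.515, 0.2286, 0.0973]
tool_rot: [0.564, -0.564, 0.427, -0.427]
contact_force: [-0.8, 0.4, -2.6]
gripper_width: 0.158
```

>>> apply_moves([
  [1, 0, 0.4, 0, 0, 0, 0],
  [1, 0, 0.3, 0, 0, 0, 0],
  [1, 0, 0, 0, 0, 0, 0],
  [1, 0, 0, 0, 0, 0, 0],
])

```text
time: 14.05
tool_pos: [0.515, 0.2286, 0.0966]
tool_rot: [0.564, -0.564, 0.427, -0.427]
contact_force: [0.3, -0.3, -2.6]
gripper_width: 0.157
```

>>> apply_moves([
  [1, 0, 0.3, 0, 0, 0, 0],
  [1, 0, 0.3, 0, 0, 0, 0],
  [1, 0, 0, 0, 0, 0, 0],
  [1, 0, 0, 0, 0, 0, 0],
])

```text
time: 14.45
tool_pos: [0.5151, 0.2286, 0.0965]
tool_rot: [0.564, -0.564, 0.427, -0.427]
contact_force: [-2.6, -1.0, 2.7]
gripper_width: 0.155
```

>>> apply_moves([
  [1, 0, 0.3, 0, 0, 0, 0],
  [1, 0, 0, 0, 0, 0, 0],
  [1, 0, 0, 0, 0, 0, 0],
])

```text
time: 14.75
tool_pos: [0.5151, 0.2287, 0.0965]
tool_rot: [-0.564, 0.564, -0.427, 0.427]
contact_force: [-3.8, -1.5, 4.9]
gripper_width: 0.155
```

The plate is seated: z stopped changing and the force rose by about 7 N. Releasing it and backing straight up.

>>> apply_moves([
  [0.5, 0, 0, 0, 0, 0, 0],
  [0, 0, 0, 0, 0, 0, 0],
  [-0.5, 0, 0, 0, 0, 0, 0],
  [-1, 0, 0, 0, 0, 0, 0],
  [-1, 0, 0, 0, 0, 0, 0],
  [-1, 0, 0, 0, 0, 0, 0],
  [-1, 0, 0, 0, 0, 0, 0],
  [-1, 0, 0, 0, 0, 0, 0],
  [-1, 0, -5, 0, 0, 0, 0],
  [-1, 0, -10, 0, 0, 0, 0],
  [-1, 0, -15, 0, 0, 0, 0],
  [-1, 0, -20, 0, 0, 0, 0],
  [-1, 0, -20, 0, 0, 0, 0],
  [-1, 0, -20, 0, 0, 0, 0],
  [-1, 0, -20, 0, 0, 0, 0],
  [-1, 0, -20, 0, 0, 0, 0],
  [-1, 0, -10, 0, 0, 0, 0],
  [-1, 0, 0, 0, 0, 0, 0],
  [-1, 0, 0, 0, 0, 0, 0],
])

```text
time: 16.65
tool_pos: [0.5148, 0.2285, 0.2356]
tool_rot: [-0.564, 0.564, -0.427, 0.427]
contact_force: [-0.7, -0.3, -0.6]
gripper_width: 1.0
```

```bash
python3 - <<'E'
from h import *
s=manip.state();f=manip.grab_frame("wrist");q=manip.grab_frame("scene")
print(s["time"],s["tool_pos"],s["contact_force"],s["gripper_width"])
a=cv2.convertScaleAbs(cv2.resize(f[20:320,130:390],None,fx=1.5,fy=1.5,interpolation=cv2.INTER_CUBIC),alpha=1.2)
b=cv2.resize(q[135:285,100:360],(410,237),interpolation=cv2.INTER_CUBIC)
c=cv2.resize(q[180:260,230:340],(310,225),interpolation=cv2.INTER_CUBIC);c=cv2.copyMakeBorder(c,0,0,0,100,cv2.BORDER_CONSTANT)
b=np.vstack([b,c])[:450];b=cv2.copyMakeBorder(b,0,max(0,450-len(b)),0,0,cv2.BORDER_CONSTANT)
cv2.imwrite("pics/w5.png",np.hstack([a,b]))
E
```

```text
16.65 [0.51481891 0.22854871 0.23557081] [-0.68197059 -0.29387437 -0.62925961] 1.0000747045645895
```

View pics/w5.png

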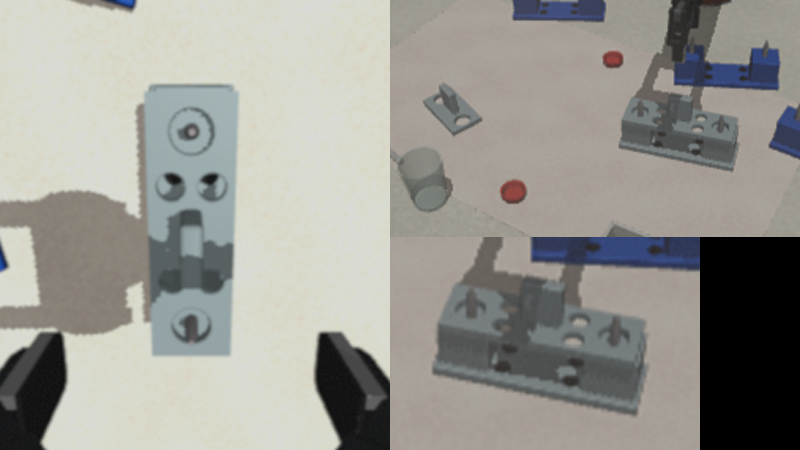

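The plate lies flat on both blocks. Both pins show in their holes, at (191,131) and (191,327) in the wrist crop. The grip is up, the gripper is clear, and the short plate hasn't been touched.

```bash
python3 -c "
from plant import manip
print(manip.job_done())"
```

```text
the job is handed in; nothing more can be done
None
```

The long plate is on the grey rack bottom, grip up, and I handed the job in at about 16.7 s of the 42 s limit. I picked it up by its grip, lowered it level over both pins, released it once it was seated and backed straight up.

- **Seating:** while lowering, the height stopped at TCP z 0.0965. That matches an underside 60 mm high, because I gripped at 36.5 mm. The vertical force rose only about 7 N in all.
- **Final pictures:** both pins come up through the end holes, with the far one well centred. The plate looks flat on both blocks, the gripper is open and clear, and the short plate is where it was.
- **Disagreement:** the top and wrist cameras differed by about 3–4 mm on positions. I used the wrist camera and corrected by 2.5 mm when I saw the pin tip through the hole.

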